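# Nest the angle shields in their storage corner

### The arm

A 6-joint arm with a two-finger parallel gripper is mounted at the origin on a cart in front of the work surface, level with it; the furniture and walls round the work are solid. World frame = base frame: x ahead of the robot, y to its left, z up, the work surface at z = 0. Lengths are in mm, angles in rad, forces in N, time in s.
With the tool pointing down it reaches from about 350 to 950 mm from the base axis. Payload 17.4 kg.
Tool frame: the origin (TCP) lies midway between the tips of the shut fingers; the grasp point (between the pads) lies 19 mm behind it (arm.grasp_offset is the distance from the TCP to the grasp point, in mm); z points along the fingers, y is the line along which they close (so a half turn about z gives the same grasp; the last joint's range is limited). The gripper opens to 93 mm and grips with 3 to 60 N. Pads are 15 mm wide; open, the fingers measure 128 mm over their backs; the gripper's body (75 mm by 188 mm) begins 65 mm behind the grasp point.
Start: joints at [-1.195, 0.116, 1.442, -0, 1.584, -0.038], TCP at [271.403, -618.039, 218.646] pointing down, gripper open.
Joint ranges: [-2.83, 2.83], [-0.83, 2.19], [0.07, 2.5], [-1.14, 4.28], [0.01, 3], [-2.97, 2.97]. Speed limits (rad/s): [1.89, 1.89, 2.22, 3.14, 3.14, 3.14].

### API

Orientations are given as [roll, pitch, yaw] about the fixed x, y, z axes, in that order (R = Rz(yaw) Ry(pitch) Rx(roll)).
In Python, from rig import arm gives the robot as it stands.
- The arm moves only by the shell command python3 nudge.py 'ROWS' [OPENING] [FORCE]. ROWS is rows parted by semicolons, their numbers by spaces, 1 to 20 of them, each of 6 numbers: dx, dy, dz in mm, then a rotation vector rx, ry, rz in rad; each row shifts and turns the commanded pose from where the row before left it, along the tool's axes as they then stand; what a row does not reach is not made up. A row lasts 1/10 s, in which the tool goes at most 50 mm and 0.15 rad, less where a joint would pass 70% of its speed; a pose out of reach is approached as far as the arm can. OPENING is the finger opening in mm, set as the command begins (- or left out keeps the last). The fingers move at their own pace and stop on an object; FORCE is the grip in N (left out, the last holds). Time passes only in rows, so rows that do not move let the fingers close. It prints the time, the measured TCP pose, the force, the opening and the grip force at its end.
- arm.get_obs(): the state, without advancing time (a new reading comes with each control period).
- arm.grab_frame(name): name is "scene" or "side" or "wrist"; returns a dict with "pixels" (480x640x3 uint8, red, green, blue), "mtx" (3x3 intrinsics, pixels), "rvec" (rotation vector, rad) and "tvec" (3), from world to camera coordinates, as OpenCV has them; the wrist camera has in their place "mount" (4x4, takes a point from camera to tool coordinates, whose origin is the TCP and whose axes are the flange's). Camera axes: x right, y down, z forward; pixel columns grow to the right and rows downward; lengths in mm; the calibration is good to about 2 mm. A picture is of the moment at which its call begins: read the wrist's pose just before it. There is no depth.
- arm.sign_off(): hands the job in; it is judged then, once.
The state is a dict: "clock": time; "q": joint angles; "joint_vel": joint speeds; "joint_torque": joint torques, N m; "tcp_pos": TCP position; "eef_rot": TCP orientation; "contact_force": force on the tool from outside, world axes, zero at the start; "moment": the same for the moment, N m; "width": finger opening in mm; "grip_force": force on a finger pad.
Only numpy, scipy, OpenCV 4.12 (cv2) and the standard library are available. Lean on these libraries where they do the work, as an engineer would, in place of code of your own. Each camera call takes 0.05 s, during which the arm holds its last target. There are 200 camera calls.

### The job

Put the two angle shields away: slide the large yellow one along the worktop into the V of the dark grey storage corner and the small blue one into the V of the yellow one, each pushed fully home with both legs flat against the legs of the one outside it. The white bottle left standing in the storage corner has to come out; leave it standing upright on the worktop. The shields are slid, never lifted or tipped, and the other things on the worktop stay where they are.

Things in the scene. Friction and masses are not known exactly. Their poses are not given: they have to be found in the camera images.
- dock: storage corner: fixed dark grey steel angle on end, legs 112 mm long inside, 75 high, 6 thick, 28 mm foot flanges outside. Origin: its INNER corner at worktop level; x along the bisector into the corner (the way a shield is pushed), legs run back at +135 and -135 degrees; z up. A shield is home when its outer corner lies here with its x along this x.
- large: large shield: yellow steel angle on end: from above a 90 degree V, upright legs 95 mm long outside, 70 high, 5 thick, on black nylon glide strips (friction 0.3); about 0.55 kg. Origin: its OUTER corner at worktop level; x points out of the corner along the bisector, legs run back at +135 and -135 degrees; z up. Closed fingers fit inside the V (-x side); push low, it tips if pushed near its top.
- large_inner (a point): inner corner of the large shield at its underside, 7 mm behind its outer corner; axes as the large shield's. The small shield is home when its outer corner lies here.
- small: small shield: blue steel angle on end: from above a 90 degree V, upright legs 80 mm long outside, 65 high, 5 thick, on black nylon glide strips (friction 0.3); about 0.45 kg. Origin: its OUTER corner at worktop level; x points out of the corner along the bisector, legs run back at +135 and -135 degrees; z up. Closed fingers fit inside the V (-x side); push low, it tips if pushed near its top.
- white_bottle: white plastic bottle with blue cap, 48 mm diameter, 112 mm high (straight body to about 75 mm), 0.12 kg, standing inside the V of the storage corner. Origin: centre of its underside.
- brown_bottle: small brown glass bottle, 40 mm diameter, 88 mm high, standing beside one side of the storage corner's mouth. Bystander. Origin: centre of its underside.
- beaker: glass beaker, 65 mm diameter, 80 mm high, standing beside the other (left or right) side of the storage corner's mouth. Bystander. Origin: centre of its underside.
- petri: petri dish, 61 mm diameter, 15 mm high, at the back near the sink (the sink's edge: x over 0.59, y below -0.17). Bystander. Origin: centre of its underside.
- timer: white lab timer lying flat, 50 x 62 x 19 mm. Bystander. Origin: centre of its underside.
- marker: marker pen lying along the worktop's front edge (x = 0.335), 120 mm long (its y), 16 mm thick. Bystander. Origin: centre of its underside.
- strip: yellow carton, 42 x 72 x 18 mm, lying at the back, in front of tall bottles that begin at x = 0.83. Bystander. Origin: centre of its underside.

How it is judged:
By the outcome, as a careful person would: the job done as asked, in the order asked, and still so for the second after the job is handed in, with the robot touching nothing.
It also fails if it takes over 69 s, if anything falls off the work surface, if the arm or the gripper's body presses on something with over 40 N, if the wrist force passes 120 N, or if a joint passes its speed limit or range.

## Working session

There is one attempt and no reset: what is moved stays moved. The work goes in short steps, Python scripts to look and compute and a shell command to move; the robot and the scene stay as the last step left them, time stands still between calls to the robot, and variables do not carry over. Pictures are saved under pics/ and viewed, at most 10 in all, crops included, and the job is handed in when it is done.

```bash
ls; mkdir -p pics
python3 - <<'E'
from rig import arm
import cv2
print(arm.get_obs())
for n in ("scene","side"):
    f=arm.grab_frame(n); cv2.imwrite(f"pics/{n}0.png",f["pixels"][:,:,::-1]); print(n,f["mtx"],f["rvec"],f["tvec"])
f=arm.grab_frame("wrist"); print(f["mount"],f["mtx"])
E
```

```text
nudge.py
pics
rig.py
{'clock': 0.0, 'q': array([-1.19477485e+00,  1.16487435e-01,  1.44224793e+00, -1.77412130e-05,
        1.58402674e+00, -3.77934873e-02]), 'joint_vel': array([-0.0001408 , -0.00080891, -0.0003937 ,  0.00102327, -0.00137165,
       -0.00072889]), 'joint_torque': array([-1.91692925e-03, -7.21268749e+01, -6.22621679e+01,  7.80174416e-02,
        2.36501807e-02, -3.14719284e-05]), 'tcp_pos': array([ 271.33589907, -617.83696087,  217.91497624]), 'eef_rot': array([-3.14042336e+00, -2.64599802e-05,  4.13814724e-01]), 'contact_force': array([ 0.09104685,  0.55497042, -0.51488589]), 'moment': array([-0.00380638,  0.03368729, -0.0186848 ]), 'grip_force': 0.0, 'width': 92.88197114702228}
scene [[551.61626108   0.         319.41891853]
 [  0.         551.61626108 240.32914132]
 [  0.           0.           1.        ]] [ 2.34396777 -0.86168628  0.30003405] [-401.22070751  332.29599528  962.5261045 ]
side [[435.62239258   0.         322.6515644 ]
 [  0.         435.62239258 238.8254306 ]
 [  0.           0.           1.        ]] [ 1.91139506 -0.25536701  0.15834232] [-557.68583969  110.80122649  948.61284912]
[[ 6.08296811e-04 -9.61782435e-01 -2.73814131e-01  7.66927024e+01]
 [ 9.99999688e-01  7.22986971e-04 -3.17951262e-04  2.09978391e-01]
 [ 5.03763988e-04 -2.73813852e-01  9.61782575e-01 -1.67088683e+02]
 [ 0.00000000e+00  0.00000000e+00  0.00000000e+00  1.00000000e+00]] [[402.45569583   0.         324.17325678]
 [  0.         402.45569583 236.84860593]
 [  0.           0.           1.        ]]
```
View pics/scene0.png

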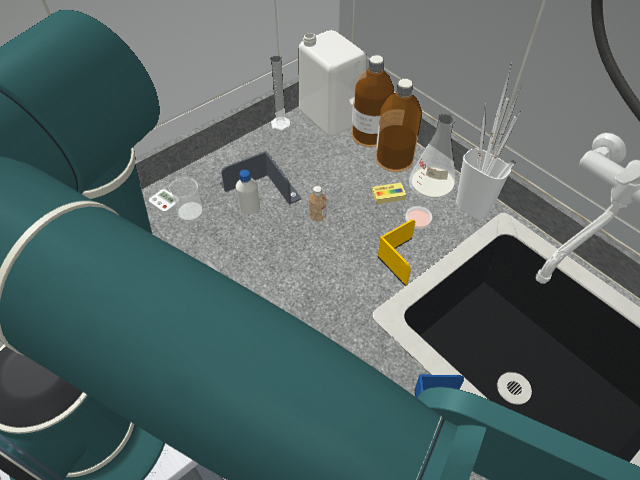

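View pics/side0.png

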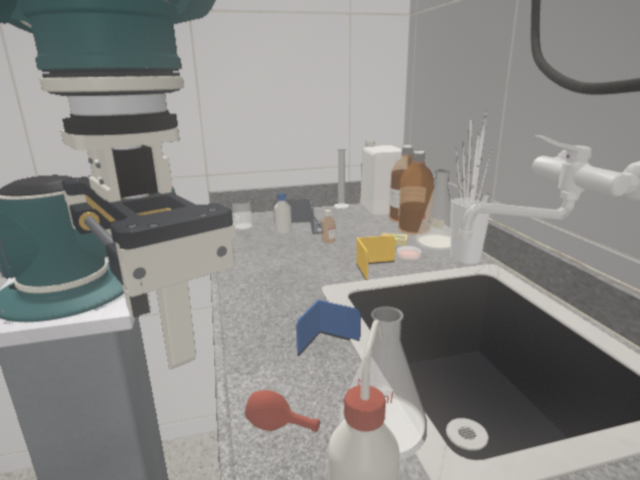

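The scene view shows the dock V (corner about 265,155; legs to 222,170 and 300,195) with the white bottle at (247,192). The beaker and timer are to its left and the brown bottle is at (317,203). The yellow V is at about (395,250) and the blue one at about (440,385), mostly hidden by the arm. In the side view the blue V is at (328,325) and the yellow one at (376,252).

Create h.py:
```python
import numpy as np, cv2
from rig import arm
from scipy.spatial.transform import Rotation as Ro
def grab(n):
    o=arm.get_obs(); f=arm.grab_frame(n); K=f["mtx"]
    if n=="wrist":
        T=np.eye(4); T[:3,:3]=Ro.from_euler("xyz",o["eef_rot"]).as_matrix(); T[:3,3]=o["tcp_pos"]
        M=T@f["mount"]; R=M[:3,:3]; C=M[:3,3]
    else:
        R=cv2.Rodrigues(f["rvec"])[0].T; C=-R@np.array(f["tvec"]).ravel()
    return f["pixels"],K,R,C
def ray(cam,uv):
    _,K,R,C=cam
    return C,R@np.linalg.solve(K,[uv[0],uv[1],1])
def onz(cam,uv,z=0.):
    C,d=ray(cam,uv); return (C+d*(z-C[2])/d[2])
def tri(c1,p1,c2,p2):
    (A,a),(B,b)=ray(c1,p1),ray(c2,p2); a=a/np.linalg.norm(a); b=b/np.linalg.norm(b)
    s=np.linalg.lstsq(np.c_[a,-b],B-A,rcond=None)[0]; P=A+a*s[0];Q=B+b*s[1]
    return (P+Q)/2,np.linalg.norm(P-Q)
def proj(cam,P):
    _,K,R,C=cam; v=K@(R.T@(np.array(P)-C)); return v[:2]/v[2]
def mask(img,name):
    h=cv2.cvtColor(img,cv2.COLOR_RGB2HSV)
    lo,hi={"yellow":((18,150,90),(32,255,255)),"blue":((100,110,50),(125,255,255))}[name]
    return cv2.inRange(h,lo,hi)
def blobs(m,n=3):
    c=cv2.findContours(m,cv2.RETR_EXTERNAL,cv2.CHAIN_APPROX_NONE)[0]
    return sorted(c,key=cv2.contourArea)[::-1][:n]
```

Run:
```python
from h import *
np.set_printoptions(precision=1,suppress=True)
s=grab("scene"); d=grab("side")
for nm,c in(("scene",s),("side",d)):
    for col in("yellow","blue"):
        for b in blobs(mask(c[0],col),2):
            p=cv2.approxPolyDP(b,2.5,True)[:,0]; print(nm,col,cv2.contourArea(b),p.tolist())
            for q in p: print(q,onz(c,q)[:2],onz(c,q,70)[:2])
for n,p,z in(("white",(248,212),0),("brown",(317,219),0),("dock corner top",(265,155),75),("dl",(222,170),75),("dr",(290,193),75),("beaker",(190,211),0),("timer",(162,200),19)): print(n,onz(s,p,z))
```

```text
scene yellow 1139.0 [[412, 219], [381, 236], [378, 256], [405, 284], [410, 268], [394, 247], [411, 237]]
[412 219] [782.2 -27. ] [731.6 -62.6]
[381 236] [693.1 -16.9] [649.  -53.2]
[378 256] [649.  -52.6] [608.1 -86.3]
[405 284] [ 641.1 -141.7] [ 600.8 -168.9]
[410 268] [ 678.8 -119.9] [ 635.8 -148.7]
[394 247] [693.1 -57.7] [649. -91.]
[411 237] [742.1 -62.3] [694.4 -95.3]
scene yellow 14.5 [[380, 191], [387, 193]]
[380 191] [787.9  83.6] [736.9  40. ]
[387 193] [796.1  68.1] [744.5  25.6]
scene blue 582.5 [[415, 396], [433, 386], [458, 388], [463, 377], [420, 374]]
[415 396] [ 478.9 -324.1] [ 450.4 -338.1]
[433 386] [ 518.1 -332.3] [ 486.8 -345.7]
[458 388] [ 550.2 -364.6] [ 516.5 -375.6]
[463 377] [ 573.7 -356.4] [ 538.3 -368.1]
[420 374] [ 517.2 -300.6] [ 485.9 -316.3]
scene blue 105.0 [[241, 170], [240, 179], [247, 181], [249, 171]]
[241 170] [576.  357.1] [540.4 293.5]
[240 179] [556.1 333.2] [522.  271.4]
[247 181] [565.1 316.6] [530.3 256. ]
[249 171] [589.  341.4] [552.5 279. ]
white [508.3 233.7   0. ]
brown [616.3 113.9   0. ]
dock corner top [609.4 293.3  75. ]
dl [504.9 317.   75. ]
dr [578.3 160.6  75. ]
beaker [407.6 323.3   0. ]
timer [370.2 377.5  19. ]
```

```bash
cat >> h.py <<'E'
def go(x,y,z,yaw,n):
    """per-row tool-axes twist that takes the present pose to the target in n rows (tool pointing down)"""
    o=arm.get_obs(); w=np.arctan2(np.sin(yaw-o["eef_rot"][2]),np.cos(yaw-o["eef_rot"][2]))/n
    D=np.array([x,y,z])-o["tcp_pos"]; S=np.zeros((3,3))
    for k in range(n): S+=Ro.from_euler("z",o["eef_rot"][2]+k*w).as_matrix()@np.diag([1,-1,-1])
    d=np.linalg.solve(S,D); print("n",n,"row:",np.round(d,1),"0 0 %.4f"%-w,"len %.0f"%np.linalg.norm(d))
E
python3 -c "
from h import *
go(580,0,380,0,16)"
```

```text
n 16 row: [ 27.4 -33.7 -10.1] 0 0 0.0259 len 45
```

```bash
R='27.4 -33.7 -10.1 0 0 0.026'; python3 nudge.py '27.4 -33.7 -10.1 0 0 0.026;27.4 -33.7 -10.1 0 0 0.026;27.4 -33.7 -10.1 0 0 0.026;27.4 -33.7 -10.1 0 0 0.026;27.4 -33.7 -10.1 0 0 0.026;27.4 -33.7 -10.1 0 0 0.026;27.4 -33.7 -10.1 0 0 0.026;27.4 -33.7 -10.1 0 0 0.026;27.4 -33.7 -10.1 0 0 0.026;27.4 -33.7 -10.1 0 0 0.026;27.4 -33.7 -10.1 0 0 0.026;27.4 -33.7 -10.1 0 0 0.026;27.4 -33.7 -10.1 0 0 0.026;27.4 -33.7 -10.1 0 0 0.026;27.4 -33.7 -10.1 0 0 0.026;27.4 -33.7 -10.1 0 0 0.026;0 0 0 0 0 0;0 0 0 0 0 0'
python3 - <<'E'
from h import *
c=grab("wrist"); cv2.imwrite("pics/w1.png",c[0][:,:,::-1]); np.savez("w1.npz",*c)
print(arm.get_obs()["joint_vel"])
E
```

```text
clock: 2.05
tcp_pos: [580.3, -0.4, 379.8]
eef_rot: [3.141, 0.001, -0.001]
contact_force: [-0.4, -0.1, -0.4]
width: 93.4
grip_force: 0.0
[-0.01966721 -0.01709484  0.01230717  0.00180247 -0.00087592  0.00034744]
```

View pics/w1.png

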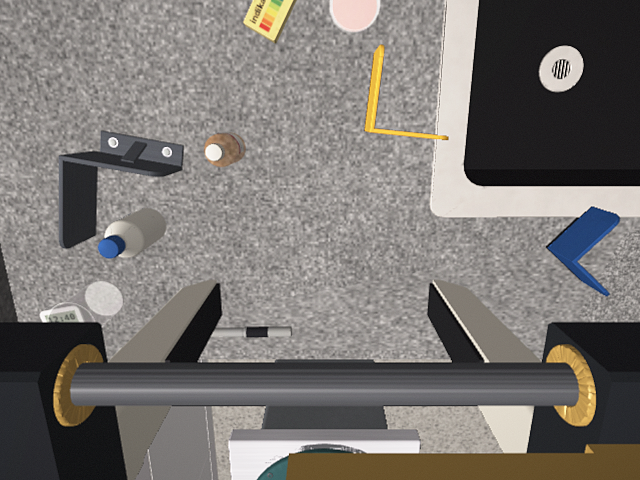

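The wrist view shows the dock's top corner at about (62,157) with leg ends at (183,170) and (62,247), and the white bottle cap at (111,247). The brown bottle cap is at (213,153). Yellow has its corner at (370,130) with ends at (380,45) and (447,138). Blue has its corner at about (548,247). The marker is at (255,332).

```bash
python3 nudge.py '-20 -30 20 0 0 0;-20 -30 20 0 0 0;-20 -30 20 0 0 0;-20 -30 20 0 0 0;0 0 0 0 0 0;0 0 0 0 0 0'
python3 - <<'E'
from h import *
np.set_printoptions(precision=1,suppress=True)
c=grab("wrist"); cv2.imwrite("pics/w2.png",c[0][:,:,::-1]); np.savez("w2.npz",*c)
w1=tuple(np.load("w1.npz").values())
for n,c in(("w1",w1),("w2",c),("scene",grab("scene")),("side",grab("side"))):
    cv2.imwrite(f"pics/{n}b.png",c[0][:,:,::-1])
    for col in("yellow","blue"):
        h=cv2.cvtColor(c[0],cv2.COLOR_RGB2HSV)
        m=cv2.inRange(h,(18,100,80),(32,255,255)) if col=="yellow" else cv2.inRange(h,(98,80,50),(125,255,255))
        for b in blobs(m,2):
            if cv2.contourArea(b)>60: print(n,col,cv2.contourArea(b),cv2.approxPolyDP(b,2,True)[:,0].tolist())
E
```

```text
clock: 2.7
tcp_pos: [499.8, 118.5, 300.5]
eef_rot: [3.141, -0.001, -0.002]
contact_force: [0.8, -0.4, -0.1]
width: 93.5
grip_force: 0.0
w1 yellow 9437.5 [[639, 445], [586, 444], [583, 453], [569, 454], [296, 453], [289, 455], [286, 479], [639, 479]]
w1 yellow 1813.5 [[557, 345], [550, 350], [546, 362], [568, 363], [578, 379], [580, 391], [577, 403], [574, 406], [566, 406], [565, 414], [564, 406], [554, 407], [568, 423], [586, 425], [592, 419], [595, 409], [595, 388], [585, 360], [574, 347], [568, 344]]
w1 blue 2384.5 [[591, 207], [547, 247], [583, 282], [607, 295], [608, 292], [576, 261], [616, 225], [619, 218], [613, 213]]
w1 blue 432.0 [[109, 236], [100, 241], [98, 249], [103, 256], [114, 257], [123, 250], [124, 242], [118, 236]]
w2 yellow 9459.5 [[639, 444], [587, 444], [584, 453], [289, 454], [287, 479], [639, 479]]
w2 yellow 3178.0 [[496, 0], [487, 53], [574, 62], [603, 55], [609, 51], [609, 48], [520, 37], [527, 0]]
w2 blue 626.5 [[191, 175], [179, 176], [171, 182], [170, 192], [176, 200], [189, 201], [198, 194], [199, 182]]
scene yellow 1154.0 [[412, 219], [381, 236], [378, 256], [405, 284], [410, 267], [394, 247], [412, 236]]
scene yellow 468.0 [[401, 184], [373, 187], [376, 203], [404, 198], [405, 193]]
scene blue 960.5 [[462, 376], [419, 375], [415, 397], [420, 431], [425, 421], [423, 391], [458, 390], [463, 380]]
scene blue 112.5 [[243, 169], [239, 172], [239, 178], [247, 181], [250, 173]]
side yellow 1011.0 [[391, 235], [357, 238], [357, 263], [366, 278], [369, 262], [393, 260], [395, 240]]
side blue 1819.5 [[297, 324], [298, 351], [319, 330], [357, 339], [359, 335], [359, 313], [355, 308], [319, 300]]
```

View pics/w2.png

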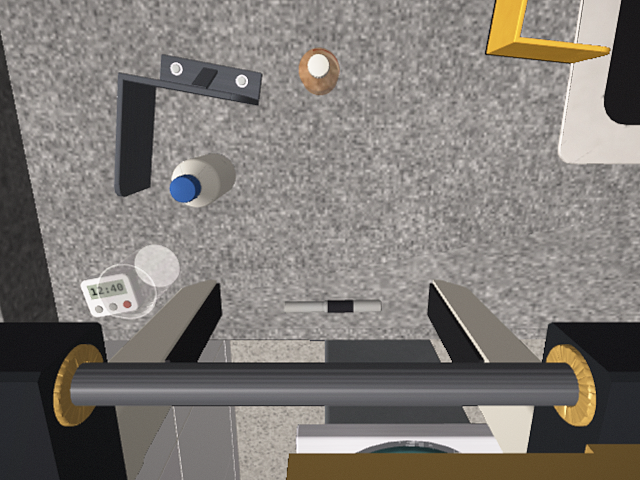

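Run:
```python
from h import *
np.set_printoptions(precision=1,suppress=True)
w1=tuple(np.load("w1.npz").values());w2=tuple(np.load("w2.npz").values())
def dk(c,x0,y0,x1,y1):
    h=cv2.cvtColor(c[0],cv2.COLOR_RGB2HSV); m=cv2.inRange(h,(0,0,0),(180,255,85)); k=np.zeros_like(m); k[y0:y1,x0:x1]=m[y0:y1,x0:x1]
    b=blobs(k,1)[0]; return cv2.approxPolyDP(b,2,True)[:,0].tolist()
print(dk(w1,40,110,200,260)); print(dk(w2,95,40,275,210))
for n,a,b in(("cap",(111,247),(185,188)),("dock top out corner",(62,156),(121,74)),("yellow top corner",(367,130),(488,53)),("brown cap",(213,153),(318,66))): print(n,tri(w1,a,w2,b))
cap=tri(w1,(111,247),w2,(185,188))[0]; s=grab("scene")
print("blue w1-side",tri(w1,(547,247),grab("side"),(319,300)), "yellow w1-scene",tri(w1,(367,130),s,(381,235)))
for z in (0,): print("inner corner z0",onz(w2,(155,86),z),onz(w1,(97,160),z))
cv2.imwrite("pics/dockzoom.png",np.hstack([cv2.resize(w2[0][40:220,90:290],None,fx=2,fy=2,interpolation=2),cv2.resize(w1[0][110:290,40:240],None,fx=2,fy=2,interpolation=2)])[:,:,::-1])
```

```text
[[63, 160], [62, 240], [63, 247], [67, 248], [95, 234], [97, 167]]
[[261, 74], [257, 99], [208, 89], [217, 70], [206, 67], [202, 68], [191, 85], [159, 80], [234, 93], [235, 98], [232, 100], [123, 79], [120, 194], [117, 194], [125, 196], [150, 186], [154, 95], [157, 86], [257, 105]]
cap (array([519.8, 243.5, 108. ]), np.float64(0.4323725659724146))
dock top out corner (array([619.2, 304.6,  71.9]), np.float64(0.6687178524951652))
yellow top corner (array([647.1, -56.1,   1.7]), np.float64(0.5004618231123484))
brown cap (array([623.8, 123.9,  89.4]), np.float64(0.056114459027508376))
blue w1-side (array([ 498.2, -288.2,   48.9]), np.float64(6.274780367945036)) yellow w1-scene (array([649.3, -50.4,  70.4]), np.float64(3.307486453954999))
inner corner z0 [615.  303.3   0. ] [608.  304.4   0. ]
```

View pics/dockzoom.png

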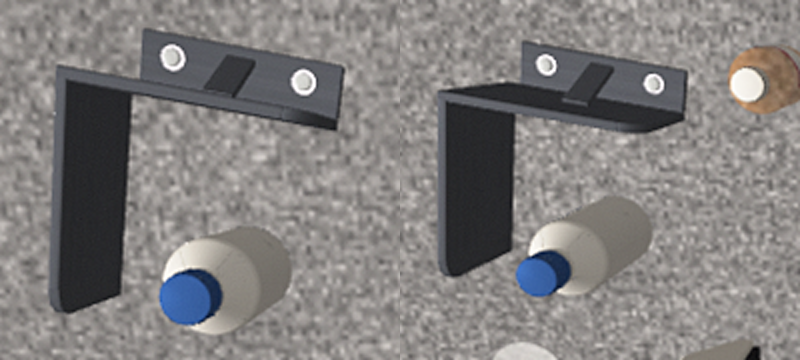

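Run:
```python
from h import *
np.set_printoptions(precision=1,suppress=True)
w2=tuple(np.load("w2.npz").values());w1=tuple(np.load("w1.npz").values())
P={k:onz(w2,p,z)[:2] for k,p,z in(("ic0",(156,87.5),0),("le0",(150.5,187.5),0),("oc75",(118.5,73.5),75),("ic75",(124,80),75),("lo75",(116,192.5),75),("re75",(259,99),75),("ri75",(257.5,104),75),("mark",(345,306),16))}
P.update({"w1 ic0":onz(w1,(97.5,166),0)[:2],"w1 ic75":onz(w1,(65,160.5),75)[:2]})
for k in P: print(k,P[k])
a=lambda p,q:np.degrees(np.arctan2(*(P[q]-P[p])[::-1]))
print(a("ic0","le0"),a("oc75","lo75"),a("oc75","re75"),a("ic75","ri75"))
go(520,243,150,0.56,4)
```

```text
ic0 [613.4 302.4]
le0 [503.7 321.5]
oc75 [619.5 305.6]
ic75 [614.  301.4]
lo75 [510.4 323.5]
re75 [597.4 178.8]
ri75 [593.  180.4]
mark [359.8  93.4]
w1 ic0 [600. 305.]
w1 ic75 [614.1 299.7]
170.1145122210576 170.6972607488685 -99.91159954062863 -99.85195064752051
n 4 row: [ 11.3 -29.9  37.7] 0 0 -0.1409 len 49
```

```bash
python3 nudge.py '11.3 -29.9 37.7 0 0 -0.141;11.3 -29.9 37.7 0 0 -0.141;11.3 -29.9 37.7 0 0 -0.141;11.3 -29.9 37.7 0 0 -0.141;0 0 35 0 0 0;0 0 35 0 0 0;0 0 35 0 0 0;0 0 0 0 0 0'; python3 nudge.py '0 0 0 0 0 0;0 0 0 0 0 0;0 0 0 0 0 0;0 0 0 0 0 0;0 0 0 0 0 0;0 0 0 0 0 0' 40 15
```

```text
clock: 3.75
tcp_pos: [517.7, 242.7, 39.9]
eef_rot: [-3.14, 0.007, 0.561]
contact_force: [-0.7, 0.3, 1.3]
width: 92.8
grip_force: 0.0
clock: 4.35
tcp_pos: [519.6, 244.1, 44.8]
eef_rot: [3.142, -0.0, 0.562]
contact_force: [-0.8, 0.6, 0.7]
width: 49.8
grip_force: 0.9
```

```bash
python3 nudge.py '0 0 0 0 0 0;0 0 0 0 0 0;0 0 -20 0 0 0;0 0 0 0 0 0'; python3 -c "
from h import *
go(420,-20,65,0.2,7)"
```

```text
clock: 4.75
tcp_pos: [520.3, 244.4, 66.3]
eef_rot: [3.141, -0.003, 0.562]
contact_force: [-0.2, 0.3, -1.9]
width: 47.9
grip_force: 15.0
n 7 row: [-28.3  29.2   0.2] 0 0 0.0517 len 41
```

```bash
python3 nudge.py '-28.3 29.2 0 0 0 0.052;-28.3 29.2 0 0 0 0.052;-28.3 29.2 0 0 0 0.052;-28.3 29.2 0 0 0 0.052;-28.3 29.2 0 0 0 0.052;-28.3 29.2 0 0 0 0.052;-28.3 29.2 0 0 0 0.052;0 0 0 0 0 0;0 0 10 0 0 0;0 0 6 0 0 0;0 0 3 0 0 0;0 0 1 0 0 0;0 0 0 0 0 0;0 0 0 0 0 0'; python3 nudge.py '0 0 0 0 0 0;0 0 0 0 0 0;0 0 0 0 0 0;0 0 0 0 0 0;0 0 -20 0 0 0;0 0 -45 0 0 0;0 0 -45 0 0 0;0 0 -40 0 0 0' 93
python3 - <<'E'
from h import *
np.set_printoptions(precision=1,suppress=True)
go(640,-120,270,0,6)
E
```

```text
clock: 6.15
tcp_pos: [418.9, -19.7, 44.4]
eef_rot: [-3.141, 0.001, 0.2]
contact_force: [-3.9, 1.5, 6.8]
width: 47.8
grip_force: 15.0
clock: 6.95
tcp_pos: [418.6, -20.5, 196.6]
eef_rot: [3.141, -0.001, 0.198]
contact_force: [0.1, -0.6, -0.2]
width: 92.8
grip_force: 0.0
n 6 row: [ 34.8  20.8 -12.2] 0 0 0.0330 len 42
```

```bash
python3 nudge.py '42 20.8 -12.2 0 0 0.033;42 20.8 -12.2 0 0 0.033;42 20.8 -12.2 0 0 0.033;42 20.8 -12.2 0 0 0.033;42 20.8 -12.2 0 0 0.033;42 20.8 -12.2 0 0 0.033;0 0 0 0 0 0;0 0 0 0 0 0'
python3 - <<'E'
from h import *
np.set_printoptions(precision=1,suppress=True)
c=grab("wrist"); np.savez("w3.npz",*c); s=grab("scene")
print(arm.get_obs()["tcp_pos"])
for n,c in (("w3",c),("sc",s)):
  h=cv2.cvtColor(c[0],cv2.COLOR_RGB2HSV)
  for b in blobs(cv2.inRange(h,(18,100,80),(32,255,255)),4):
    p=cv2.approxPolyDP(b,2,True)[:,0]
    if cv2.contourArea(b)>300 and p[:,1].max()<330:
        for q in p: print(n,q,onz(c,q,0)[:2],onz(c,q,70)[:2])
c=np.load("w3.npz")["arr_0"]
cv2.imwrite("pics/w3.png",c[:,:,::-1]); cv2.imwrite("pics/sc3.png",s[0][:,:,::-1])
E
```

```text
clock: 7.75
tcp_pos: [683.4, -115.7, 266.3]
eef_rot: [-3.141, 0.002, -0.0]
contact_force: [-0.8, -0.4, 0.1]
width: 93.3
grip_force: 0.0
[ 682.2 -115.   267.5]
w3 [267 144] [737.6 -55.3] [741.3 -65. ]
w3 [262 158] [723.1 -49.4] [729.1 -60.1]
w3 [257 246] [625.4 -39.6] [647.2 -51.9]
w3 [340 255] [ 614.7 -133.3] [ 638.3 -130.5]
w3 [354 253] [ 617.1 -149.1] [ 640.3 -143.7]
w3 [351 234] [ 639.5 -145.3] [ 659.  -140.6]
w3 [271 225] [649.8 -56.3] [667.7 -65.9]
w3 [276 143] [738.6 -64.7] [742.1 -73. ]
sc [412 219] [782.2 -27. ] [731.6 -62.6]
sc [381 236] [693.1 -16.9] [649.  -53.2]
sc [378 256] [649.  -52.6] [608.1 -86.3]
sc [405 284] [ 641.1 -141.7] [ 600.8 -168.9]
sc [410 267] [ 680.7 -118.1] [ 637.5 -147. ]
sc [394 247] [693.1 -57.7] [649. -91.]
sc [412 236] [745.9 -61.7] [697.9 -94.8]
sc [401 184] [842.8  67.4] [787.8  24.9]
sc [373 187] [784.3 104. ] [733.6  58.9]
sc [376 203] [753.7  62. ] [705.2  19.9]
sc [404 198] [815.3  30.6] [762.3  -9.2]
sc [405 193] [828.7  40.3] [774.8  -0.2]
```

View pics/w3.png

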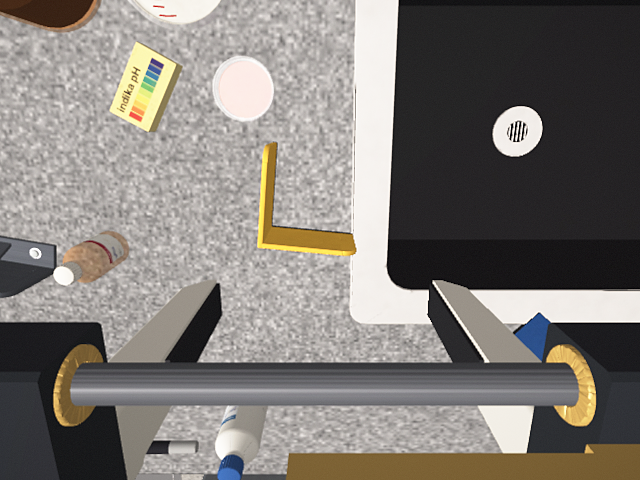

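Yellow's top corner is at (257,246) and its ends at (270,143) and (354,253). Scene and wrist views agree on a 70 mm top and a corner at about (648,-52), with x at about 128.8°. The white bottle stands upright at lower left, clear of the path. I'll grip the left leg low.

```bash
python3 -c "
from h import *
go(645,-102,95,1.463,10)"
```

```text
n 10 row: [-2.4 -3.6 17.3] 0 0 -0.1463 len 18
```

```bash
python3 nudge.py '-2.4 -3.6 17.3 0 0 -0.1463;-2.4 -3.6 17.3 0 0 -0.1463;-2.4 -3.6 17.3 0 0 -0.1463;-2.4 -3.6 17.3 0 0 -0.1463;-2.4 -3.6 17.3 0 0 -0.1463;-2.4 -3.6 17.3 0 0 -0.1463;-2.4 -3.6 17.3 0 0 -0.1463;-2.4 -3.6 17.3 0 0 -0.1463;-2.4 -3.6 17.3 0 0 -0.1463;-2.4 -3.6 17.3 0 0 -0.1463;0 0 0 0 0 0;0 0 0 0 0 0' 50
python3 - <<'E'
from h import *
go(645,-102,95,1.463,1); c=grab("wrist"); np.savez("w4.npz",*c); cv2.imwrite("pics/w4.png",c[0][:,:,::-1])
h=cv2.cvtColor(c[0],cv2.COLOR_RGB2HSV)
for b in blobs(cv2.inRange(h,(18,100,80),(32,255,255)),4):
    p=cv2.approxPolyDP(b,3,True)[:,0]
    if p[:,1].min()<300:
        for q in p: print(q,onz(c,q,0)[:2].round(1),onz(c,q,70)[:2].round(1))
E
```

```text
clock: 9.05
tcp_pos: [645.1, -102.4, 95.8]
eef_rot: [3.141, -0.0, 1.458]
contact_force: [0.6, 0.5, 1.0]
width: 49.8
grip_force: 0.0
n 1 row: [ 0.4 -0.2  0.8] 0 0 -0.0045 len 1
[502 176] [765.7 -73. ] [735.9 -60.7]
[463 163] [740.6 -61.8] [717.5 -52.4]
[317 165] [646.7 -52.5] [648.7 -45.6]
[313 190] [642.2 -68.4] [645.4 -57.3]
[318 344] [ 632.3 -181.9] [ 638.1 -140.5]
[324 344] [ 636.7 -182.4] [ 641.3 -140.9]
[325 188] [650.2 -67.9] [651.2 -56.9]
[493 186] [759.9 -78.9] [731.7 -65. ]
[501 183] [765.1 -77.5] [735.5 -64. ]
```

View pics/w4.png

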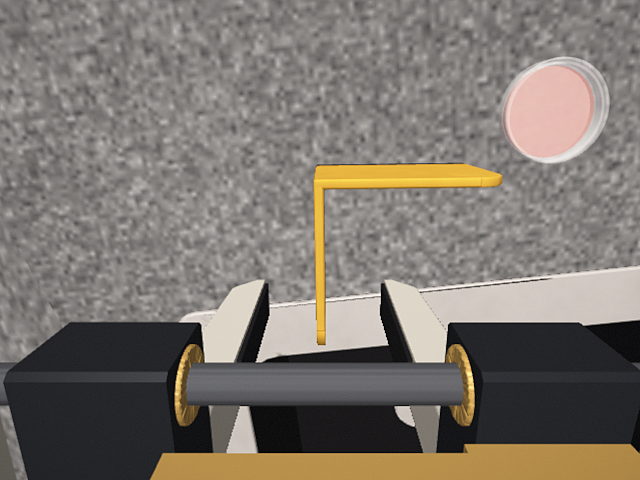

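The leg runs from (315,185) to (320,344), midway between the fingers and aligned with them.

```bash
python3 nudge.py '0 0 38 0 0 -0.01;0 0 30 0 0 0;0 0 13 0 0 0;0 0 5 0 0 0;0 0 1 0 0 0;0 0 0 0 0 0'; python3 nudge.py '0 0 0 0 0 0;0 0 0 0 0 0;0 0 0 0 0 0;0 0 0 0 0 0;0 0 0 0 0 0;0 0 0 0 0 0;0 0 0 0 0 0;0 0 0 0 0 0' 2 30
```

```text
clock: 9.7
tcp_pos: [646.3, -102.9, 9.3]
eef_rot: [3.14, 0.0, 1.472]
contact_force: [0.4, -0.0, -0.3]
width: 50.2
grip_force: 0.0
clock: 10.5
tcp_pos: [645.4, -102.8, 7.7]
eef_rot: [-3.141, 0.0, 1.473]
contact_force: [-2.0, -1.8, 2.1]
width: 4.9
grip_force: 30.0
```

```bash
python3 -c "
from h import *
go(513,-50,8,-0.171,13)"
```

```text
n 13 row: [ -5.6 -10.9  -0. ] 0 0 0.1264 len 12
```

```bash
python3 nudge.py '-5.6 -10.9 0 0 0 0.1264;-5.6 -10.9 0 0 0 0.1264;-5.6 -10.9 0 0 0 0.1264;-5.6 -10.9 0 0 0 0.1264;-5.6 -10.9 0 0 0 0.1264;-5.6 -10.9 0 0 0 0.1264;-5.6 -10.9 0 0 0 0.1264;-5.6 -10.9 0 0 0 0.1264;-5.6 -10.9 0 0 0 0.1264;-5.6 -10.9 0 0 0 0.1264;-5.6 -10.9 0 0 0 0.1264;-5.6 -10.9 0 0 0 0.1264;-5.6 -10.9 0 0 0 0.1264;0 0 0 0 0 0;0 0 0 0 0 0'
python3 - <<'E'
from h import *
c=grab("wrist"); np.savez("w5.npz",*c); cv2.imwrite("pics/w5.png",c[0][:,:,::-1])
h=cv2.cvtColor(c[0],cv2.COLOR_RGB2HSV)
for b in blobs(cv2.inRange(h,(18,100,80),(32,255,255)),4):
    p=cv2.approxPolyDP(b,3,True)[:,0]
    if p[:,1].min()<300:
        for q in p: print(q,onz(c,q,0)[:2].round(1),onz(c,q,70)[:2].round(1))
go(513,274,8,-.171,10)
E
```

```text
clock: 12.0
tcp_pos: [513.6, -49.8, 7.5]
eef_rot: [-3.141, 0.0, -0.166]
contact_force: [-1.5, 2.1, -2.0]
width: 4.6
grip_force: 30.0
[316 362] [477.3 -39.5] [522.2 -48.7]
[332 362] [476.  -47.3] [521.5 -53.4]
[333 239] [538.6 -57.9] [558.9 -59.7]
[623 239] [ 517.1 -187. ] [ 546.  -137.1]
[639 235] [ 517.8 -194.1] [ 546.5 -141.3]
[639 216] [ 526.8 -193.7] [ 551.8 -141.1]
[536 186] [ 547.8 -148.8] [ 564.4 -114.2]
[319 187] [562.9 -55.6] [573.5 -58.4]
[315 223] [547.3 -51.1] [564.1 -55.7]
n 10 row: [ -5.5 -31.9  -0. ] 0 0 0.0004 len 32
```

View pics/w5.png

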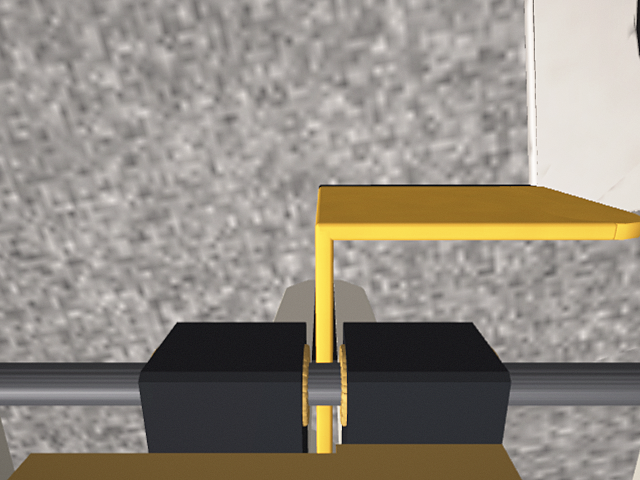

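The shield is held flat: its outer corner top at (315,223) and bottom at (319,187) give the same corner, (563.5,-55.6). Next I slide it in front of the dock mouth.

```bash
python3 nudge.py '-3 -16 0 0 0 0;-5.5 -32 0 0 0 0;-5.5 -32 0 0 0 0;-5.5 -32 0 0 0 0;-5.5 -32 0 0 0 0;-5.5 -32 0 0 0 0;-5.5 -32 0 0 0 0;-5.5 -32 0 0 0 0;-5.5 -32 0 0 0 0;-5 -27 0 0 0 0;-3 -16 0 0 0 0;-1 -6 0 0 0 0;0 -4 0 0 0 0;0 0 0 0 0 0;0 0 0 0 0 0'
python3 - <<'E'
from h import *
c=grab("wrist"); np.savez("w6.npz",*c); cv2.imwrite("pics/w6.png",c[0][:,:,::-1])
h=cv2.cvtColor(c[0],cv2.COLOR_RGB2HSV)
for b in blobs(cv2.inRange(h,(18,100,80),(32,255,255)),4):
    p=cv2.approxPolyDP(b,3,True)[:,0]
    if p[:,1].min()<300:
        for q in p: print(q,onz(c,q,0)[:2].round(1),onz(c,q,70)[:2].round(1))
m=cv2.inRange(h,(0,0,0),(180,255,85));m[300:]=0
print(cv2.approxPolyDP(blobs(m,1)[0],3,True)[:,0].tolist())
E
```

```text
clock: 13.55
tcp_pos: [513.7, 279.3, 7.5]
eef_rot: [-3.141, 0.0, -0.171]
contact_force: [0.7, 0.9, -3.5]
width: 4.8
grip_force: 30.0
[316 362] [477.5 289.8] [522.3 280.3]
[332 362] [476.1 281.9] [521.5 275.7]
[334 239] [538.5 270.7] [558.9 268.9]
[621 239] [516.6 142.9] [545.8 192.4]
[639 235] [517.2 135. ] [546.1 187.6]
[639 215] [526.6 135.4] [551.7 187.9]
[543 186] [546.9 177.1] [563.9 212.8]
[320 186] [563.3 272.7] [573.7 270.1]
[315 221] [548.2 277.6] [564.7 273.1]
[[624, 20], [614, 15], [618, 19], [607, 40], [149, 35], [176, 299], [239, 299], [228, 73], [507, 75], [618, 45]]
```

View pics/w6.png

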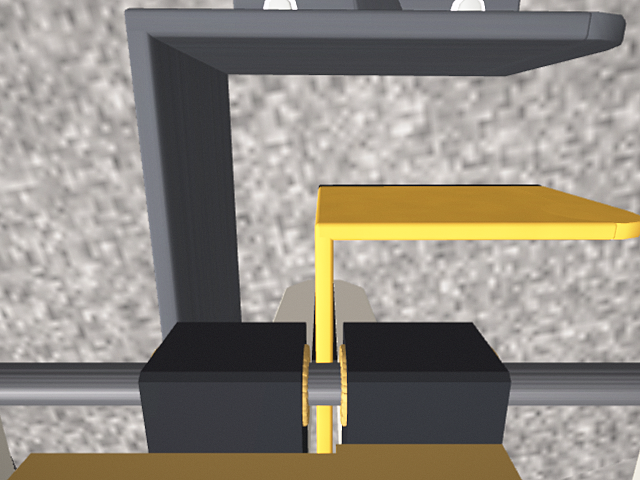

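Shield and dock legs are parallel in view. The dock's inner bottom corner is at (228,73) and the shield's bottom corner at (319,186). I'll release here and push from inside the V.

```bash
python3 nudge.py '0 0 0 0 0 0;0 0 0 0 0 0;0 0 0 0 0 0;0 0 -30 0 0 0;0 0 -45 0 0 0;0 0 -25 0 0 0;0 0 0 0 0 0' 22
python3 - <<'E'
from h import *
c=tuple(np.load("w6.npz").values())
print("dock ic",onz(c,(228,73)),onz(c,(239,299)),onz(c,(507,75)), "top in", onz(c,(149,35),75))
go(531,250,105,0.615,6)
E
```

```text
clock: 14.3
tcp_pos: [515.1, 280.7, 112.1]
eef_rot: [-3.138, -0.005, -0.17]
contact_force: [0.5, -1.2, 0.4]
width: 22.1
grip_force: 0.0
dock ic [614.75466645 301.51422026   0.        ] [517.01936575 319.64982421   0.        ] [594.88858574 190.42234735   0.        ] top in [614.62425767 302.0480919   75.        ]
n 6 row: [1.9 5.6 1.2] 0 0 -0.1309 len 6
```

```bash
python3 nudge.py '1.9 5.6 1 0 0 -0.1309;1.9 5.6 1 0 0 -0.1309;1.9 5.6 1 0 0 -0.1309;1.9 5.6 1 0 0 -0.1309;1.9 5.6 1 0 0 -0.1309;1.9 5.6 1 0 0 -0.1309;0 0 0 0 0 0;0 0 0 0 0 0' 0 30
python3 - <<'E'
from h import *
c=grab("wrist"); np.savez("w7.npz",*c); cv2.imwrite("pics/w7.png",c[0][:,:,::-1]); print(arm.get_obs()["width"])
h=cv2.cvtColor(c[0],cv2.COLOR_RGB2HSV)
for b in blobs(cv2.inRange(h,(18,100,80),(32,255,255)),4):
    p=cv2.approxPolyDP(b,3,True)[:,0]
    if p[:,1].min()<300:
        for q in p: print(q,onz(c,q,0)[:2].round(1),onz(c,q,70)[:2].round(1))
go(531,250,12,0.611,4)
E
```

```text
clock: 15.1
tcp_pos: [529.4, 249.3, 101.1]
eef_rot: [-3.141, 0.001, 0.611]
contact_force: [0.3, 0.3, -0.2]
width: 0.3
grip_force: 0.0
0.28127058550398054
[208 308] [436.8 287.7] [477.5 289.1]
[213 314] [434.8 282.2] [476. 285.]
[222 309] [442.  278.9] [481.3 282.6]
[325 207] [547.3 260.9] [559.1 269.3]
[436 313] [529.3 148.9] [545.8 186.5]
[442 309] [534.3 147.4] [549.5 185.4]
[421 273] [547.4 177.5] [559.1 207.7]
[325 178] [563.4 272.1] [571.  277.6]
[228 275] [467.3 289.1] [500.  290.1]
n 4 row: [ 0.4  0.1 22.3] 0 0 0.0000 len 22
```

View pics/w7.png

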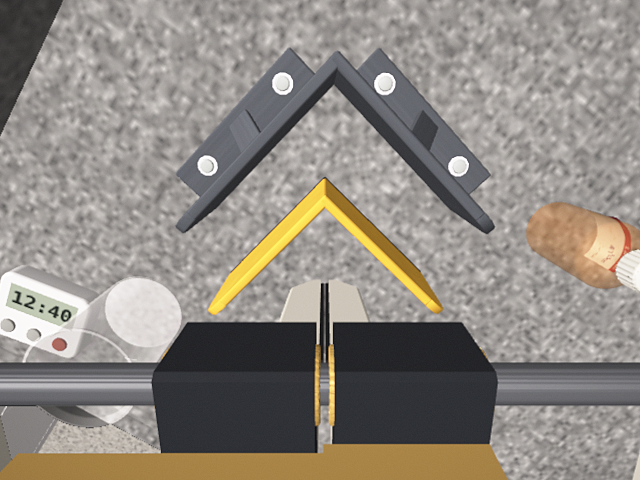

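The view shows yellow squarely in front of the dock (corner at 325,178), with the closed fingers inside its V, ready to descend and push. The brown bottle (575,245) and beaker (140,315) are clear.

```bash
python3 nudge.py '0.4 0 35 0 0 0;0 0 32 0 0 0;0 0 15 0 0 0;0 0 6 0 0 0;0 0 2 0 0 0;0 0 0 0 0 0;4 0 0 0 0 0;6 0.6 0 0 0 0;8 0.7 0 0 0 0;8 0.7 0 0 0 0;8 0.7 0 0 0 0;8 0.7 0 0 0 0;8 0.7 0 0 0 0;6 0.6 0 0 0 0;2 0.2 0 0 0 0;0 0 0 0 0 0'
python3 - <<'E'
from h import *
go(588.3,283.6,10,0.611,1)
E
```

```text
clock: 16.75
tcp_pos: [580.3, 279.1, 11.4]
eef_rot: [-3.142, 0.0, 0.615]
contact_force: [-2.6, -0.9, -0.5]
width: 0.2
grip_force: 1.6
n 1 row: [9.2 0.9 1.4] 0 0 0.0041 len 9
```

```bash
python3 nudge.py '3 0 0 0 0 0;2 0 0 0 0 0;2 0 0 0 0 0;0 0 0 0 0 0'; python3 nudge.py '1 0 0 0 0 0;1 0 0 0 0 0;0 0 0 0 0 0';python3 nudge.py '1 0 0 0 0 0;0.5 0 0 0 0 0;0 0 0 0 0 0'
```

```text
clock: 17.15
tcp_pos: [585.6, 282.7, 11.5]
eef_rot: [3.141, 0.001, 0.615]
contact_force: [-6.4, -6.3, 3.6]
width: 0.1
grip_force: 4.7
clock: 17.45
tcp_pos: [586.0, 282.7, 11.4]
eef_rot: [3.141, 0.005, 0.615]
contact_force: [-19.4, -16.3, 12.0]
width: 0.3
grip_force: 12.0
clock: 17.75
tcp_pos: [586.4, 282.8, 11.3]
eef_rot: [3.141, 0.008, 0.615]
contact_force: [-29.9, -24.6, 18.4]
width: 0.5
grip_force: 18.2
```

```bash
python3 nudge.py '-6 0 0 0 0 0;-15 0 0 0 0 0;-10 0 -20 0 0 0;-10 0 -45 0 0 0;-10 0 -45 0 0 0;-10 0 -40 0 0 0;0 0 0 0 0 0;0 0 0 0 0 0'
python3 - <<'E'
from h import *
c=grab("wrist"); np.savez("w8.npz",*c); cv2.imwrite("pics/w8.png",cv2.resize(c[0][20:320,130:530],None,fx=2,fy=2,interpolation=2)[:,:,::-1])
h=cv2.cvtColor(c[0],cv2.COLOR_RGB2HSV)
for b in blobs(cv2.inRange(h,(18,100,80),(32,255,255)),4):
    p=cv2.approxPolyDP(b,3,True)[:,0]
    if p[:,1].min()<300:
        for q in p: print(q,onz(c,q,0)[:2].round(1),onz(c,q,70)[:2].round(1))
E
```

```text
clock: 18.55
tcp_pos: [539.3, 250.1, 162.6]
eef_rot: [3.141, -0.003, 0.615]
contact_force: [0.5, 0.2, -0.4]
width: 0.4
grip_force: 0.0
[226 204] [501.8 323.3] [523. 317.]
[234 206] [504.2 316.9] [524.9 312. ]
[325 114] [607.9 297.4] [606.6 296.7]
[416 209] [589.8 191.5] [592.4 213.2]
[421 206] [594.2 189.7] [595.8 211.8]
[326 101] [616.2 302.4] [613.2 300.6]
```

View pics/w8.png

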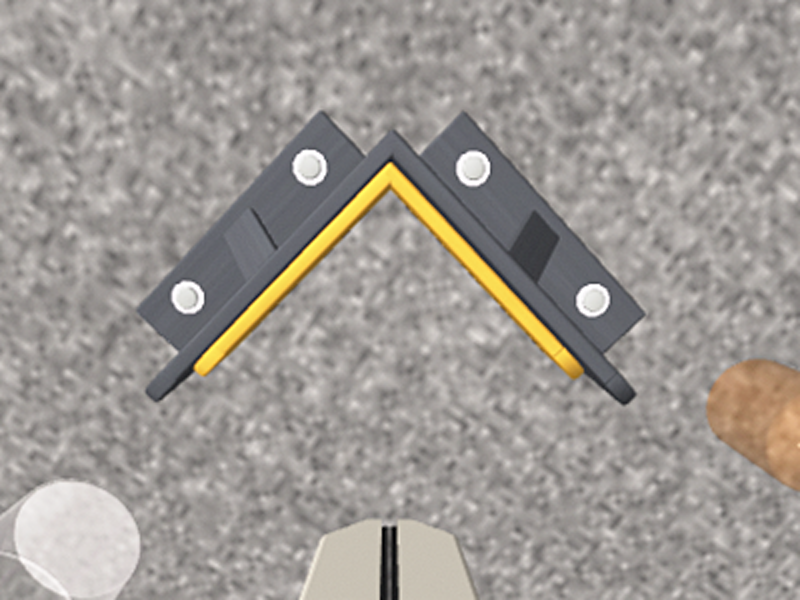

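Yellow sits home: both legs lie along the dock legs with no visible gap, corner at (392,165) in the crop. I have now used up my picture allowance (one over, in fact), so the rest is done by number. Next is the blue shield.

```bash
python3 -c "
from h import *
go(515,-310,260,0,13)
w1=tuple(np.load('w1.npz').values())
for q in [(591,207),(547,247),(583,282),(607,295),(608,292),(576,261),(616,225),(619,218)]: print(q,onz(w1,q)[:2].round(),onz(w1,q,65)[:2].round())
"
```

```text
n 13 row: [-16.   40.8  -7.6] 0 0 0.0473 len 44
(591, 207) [ 544. -369.] [ 557. -325.]
(547, 247) [ 486. -317.] [ 506. -280.]
(583, 282) [ 432. -378.] [ 459. -333.]
(607, 295) [ 412. -417.] [ 441. -367.]
(608, 292) [ 417. -417.] [ 445. -368.]
(576, 261) [ 465. -362.] [ 488. -319.]
(616, 225) [ 518. -409.] [ 535. -360.]
(619, 218) [ 528. -411.] [ 544. -362.]
```

```bash
python3 nudge.py '-16 40.8 -7.6 0 0 0.0473;-16 40.8 -7.6 0 0 0.0473;-16 40.8 -7.6 0 0 0.0473;-16 40.8 -7.6 0 0 0.0473;-16 40.8 -7.6 0 0 0.0473;-16 40.8 -7.6 0 0 0.0473;-16 40.8 -7.6 0 0 0.0473;-16 40.8 -7.6 0 0 0.0473;-16 40.8 -7.6 0 0 0.0473;-16 40.8 -7.6 0 0 0.0473;-16 40.8 -7.6 0 0 0.0473;-16 40.8 -7.6 0 0 0.0473;-16 40.8 -7.6 0 0 0.0473;0 0 0 0 0 0;0 0 0 0 0 0'
python3 - <<'E'
from h import *
c=grab("wrist"); np.savez("w9.npz",*c); w1=tuple(np.load('w1.npz').values()); sd=grab("side")
h=cv2.cvtColor(c[0],cv2.COLOR_RGB2HSV)
for b in blobs(cv2.inRange(h,(98,80,40),(125,255,255)),3):
    if cv2.contourArea(b)<300: continue
    print("blob",cv2.contourArea(b))
    for q in cv2.approxPolyDP(b,2,True)[:,0]: print(q,onz(c,q,0)[:2].round(1),onz(c,q,65)[:2].round(1))
h=cv2.cvtColor(sd[0],cv2.COLOR_RGB2HSV)
for b in blobs(cv2.inRange(h,(98,80,40),(125,255,255)),1):
    for q in cv2.approxPolyDP(b,2,True)[:,0]: print("side",q,onz(sd,q,0)[:2].round(1),onz(sd,q,65)[:2].round(1))
E
```

```text
clock: 20.1
tcp_pos: [514.9, -311.1, 258.6]
eef_rot: [-3.14, 0.002, -0.001]
contact_force: [-1.2, -0.9, 0.6]
width: 0.6
grip_force: 0.0
blob 2174.0
[377 168] [ 544.9 -365.8] [ 552.  -357.5]
[328 222] [ 486.6 -314.6] [ 502.7 -314.1]
[328 238] [ 468.5 -314.6] [ 487.3 -314.1]
[377 280] [ 418.8 -370.3] [ 445.3 -361.3]
[388 285] [ 412.7 -383.1] [ 440.1 -372.1]
[389 281] [ 417.6 -384. ] [ 444.2 -372.9]
[382 264] [ 438.1 -375.2] [ 461.6 -365.5]
[341 230] [ 477.6 -328.8] [ 495.  -326.2]
[384 182] [ 530.2 -373.8] [ 539.6 -364.2]
[386 175] [ 537.5 -375.6] [ 545.9 -365.8]
blob 320.0
[  1 309] [382.6  65.2] [414.5   7.6]
[  0 338] [344.8  74.8] [382.5  15.8]
[ 10 332] [352.7  61.1] [389.3   4.2]
[ 16 324] [363.2  51.8] [398.2  -3.7]
[ 13 315] [374.9  52.8] [408.   -2.8]
side [298 321] [ 459.1 -266.7] [ 439.3 -373.6]
side [298 351] [ 439.9 -360.2] [ 423.  -452.8]
side [319 330] [ 489.2 -307.5] [ 464.8 -408.1]
side [358 339] [ 547.2 -353.8] [ 513.9 -447.4]
side [359 313] [ 578.  -270.2] [ 540.1 -376.6]
side [355 308] [ 576.9 -249.7] [ 539.1 -359.2]
side [318 300] [ 515.  -197.7] [ 486.6 -315.1]
```

```bash
python3 -c "
from h import *
go(459,-350,95,0.846,7)
print(onz(grab('side'),(265,395)))"
```

```text
n 7 row: [-9.9  2.6 23.4] 0 0 -0.1207 len 26
[ 372.64071818 -452.4707511     0.        ]
```

```bash
python3 nudge.py '-9.9 2.6 23.4 0 0 -0.1207;-9.9 2.6 23.4 0 0 -0.1207;-9.9 2.6 23.4 0 0 -0.1207;-9.9 2.6 23.4 0 0 -0.1207;-9.9 2.6 23.4 0 0 -0.1207;-9.9 2.6 23.4 0 0 -0.1207;-9.9 2.6 23.4 0 0 -0.1207;0 0 0 0 0 0;0 0 0 0 0 0' 50
python3 - <<'E'
from h import *
go(459,-350,95,0.846,1); c=grab("wrist")
h=cv2.cvtColor(c[0],cv2.COLOR_RGB2HSV)
for b in blobs(cv2.inRange(h,(98,80,40),(125,255,255)),2):
    if cv2.contourArea(b)<300: continue
    print("blob",cv2.contourArea(b))
    for q in cv2.approxPolyDP(b,2,True)[:,0]: print(q,onz(c,q,0)[:2].round(1),onz(c,q,65)[:2].round(1))
E
```

```text
clock: 21.15
tcp_pos: [458.9, -350.1, 97.0]
eef_rot: [-3.141, -0.0, 0.842]
contact_force: [0.5, -0.7, 0.0]
width: 49.9
grip_force: 0.0
n 1 row: [0.1 0.  2. ] 0 0 -0.0039 len 2
blob 4243.0
[468 182] [ 555.5 -384.1] [ 544.4 -361.7]
[444 172] [ 547.7 -368.4] [ 538.5 -349.9]
[320 172] [ 487.3 -314.6] [ 493.  -309.3]
[317 184] [ 480.6 -319.1] [ 487.9 -312.7]
[319 320] [ 415.6 -393.5] [ 438.9 -368.8]
[327 320] [ 419.9 -397.3] [ 442.2 -371.7]
[327 195] [ 480.7 -328.9] [ 487.9 -320.1]
[460 193] [ 547.3 -386.5] [ 538.1 -363.5]
[468 190] [ 552.4 -388.4] [ 542. -365.]
```

```bash
python3 nudge.py '0 0 38 0 0 -0.01;0 0 31 0 0 0;0 0 13 0 0 0;0 0 5 0 0 0;0 0 2 0 0 0;0 0 0 0 0 0'; python3 nudge.py '0 0 0 0 0 0;0 0 0 0 0 0;0 0 0 0 0 0;0 0 0 0 0 0;0 0 0 0 0 0;0 0 0 0 0 0;0 0 0 0 0 0;0 0 0 0 0 0' 2 30; python3 -c "
from h import *
go(513.5,-100,8,-0.171,9)"
```

```text
clock: 21.8
tcp_pos: [459.1, -351.2, 9.1]
eef_rot: [3.14, -0.0, 0.855]
contact_force: [0.2, -0.4, -0.8]
width: 49.8
grip_force: 0.0
clock: 22.6
tcp_pos: [458.4, -350.8, 7.7]
eef_rot: [-3.141, -0.0, 0.855]
contact_force: [-1.8, 1.1, 0.9]
width: 4.6
grip_force: 30.0
n 9 row: [ 17.2 -24.3  -0. ] 0 0 0.1140 len 30
```

```bash
python3 nudge.py '9 -12 0 0 0 0;17.2 -24.3 0 0 0 0.114;17.2 -24.3 0 0 0 0.114;17.2 -24.3 0 0 0 0.114;17.2 -24.3 0 0 0 0.114;17.2 -24.3 0 0 0 0.114;17.2 -24.3 0 0 0 0.114;17.2 -24.3 0 0 0 0.114;17.2 -24.3 0 0 0 0.114;8 -12 0 0 0 0.114;0 0 0 0 0 0;0 0 0 0 0 0'
python3 - <<'E'
from h import *
c=grab("wrist")
h=cv2.cvtColor(c[0],cv2.COLOR_RGB2HSV)
for b in blobs(cv2.inRange(h,(98,80,40),(125,255,255)),1):
    for q in cv2.approxPolyDP(b,3,True)[:,0]: print(q,onz(c,q,0)[:2].round(1),onz(c,q,65)[:2].round(1))
go(513.5,267,8,-0.171,1); print(arm.get_obs()["eef_rot"])
E
```

```text
clock: 23.8
tcp_pos: [500.3, -97.1, 7.6]
eef_rot: [-3.141, 0.0, -0.167]
contact_force: [0.3, 1.9, 0.1]
width: 4.9
grip_force: 30.0
[316 361] [464.5 -86.8] [506.  -95.4]
[332 361] [463.2 -94.6] [ 505.1 -100.3]
[333 247] [ 521.5 -104.6] [ 541.7 -106.5]
[554 247] [ 504.9 -203.6] [ 531.3 -168.7]
[570 244] [ 505.1 -210.8] [ 531.5 -173.2]
[577 227] [ 512.7 -213.9] [ 536.2 -175.2]
[505 196] [ 532.1 -182.7] [ 548.4 -155.6]
[319 196] [ 545.6 -102.2] [ 556.9 -105.1]
n 1 row: [-4.770e+01 -3.616e+02 -3.000e-01] 0 0 0.0032 len 365
[-3.14147021e+00 -2.31471205e-05 -1.67815598e-01]
```

```bash
python3 nudge.py '0 -18 0 0 0 0;0 -34 0 0 0 0;0 -25 0 0 0 0;-6 -34 0 0 0 0;-6 -34 0 0 0 0;-6 -34 0 0 0 0;-6 -34 0 0 0 0;-6 -34 0 0 0 0;-6 -34 0 0 0 0;-6 -34 0 0 0 0;-4 -26 0 0 0 0;-2 -14 0 0 0 0;0 -6 0 0 0 0;0 0 0 0 0 0;0 0 0 0 0 0'
python3 - <<'E'
from h import *
c=grab("wrist"); np.savez("w10.npz",*c)
h=cv2.cvtColor(c[0],cv2.COLOR_RGB2HSV)
for n,b in [("b",x) for x in blobs(cv2.inRange(h,(98,80,40),(125,255,255)),1)]+[("y",x) for x in blobs(cv2.inRange(h,(18,100,80),(32,255,255)),3)]:
    if b[:,0,1].min()<300:
      for q in cv2.approxPolyDP(b,3,True)[:,0]: print(n,q,onz(c,q,0)[:2].round(1),onz(c,q,65)[:2].round(1))
go(512.8,267.7,8,-0.171,1)
E
```

```text
clock: 25.35
tcp_pos: [514.9, 265.6, 7.6]
eef_rot: [-3.141, 0.0, -0.171]
contact_force: [0.7, 1.6, 0.1]
width: 4.8
grip_force: 30.0
b [316 361] [479.2 276. ] [520.6 267.3]
b [332 361] [477.8 268.2] [519.8 262.4]
b [333 247] [536. 258.] [556.3 256. ]
b [554 247] [519. 159.] [545.6 193.8]
b [570 244] [519.2 151.9] [545.7 189.3]
b [577 227] [526.8 148.7] [550.5 187.4]
b [504 195] [546.9 180.2] [563.1 207.1]
b [319 196] [560.2 260.2] [571.5 257.4]
y [147 360] [493.9 358.3] [529.8 319. ]
y [177 321] [512.  337.9] [541.2 306.2]
y [210 321] [509.3 322.3] [539.5 296.3]
y [219 304] [517.3 315.9] [544.5 292.3]
y [206  98] [608.2 298.9] [601.6 281.7]
y [430 100] [591.8 208.3] [591.3 224.7]
y [482  88] [592.8 186.9] [591.9 211.3]
y [484  69] [599.9 185.7] [596.4 210.5]
y [422  64] [606.  210.1] [600.2 225.9]
y [111  63] [627.6 333.3] [613.8 303.2]
n 1 row: [-2.4 -1.8 -0.4] 0 0 -0.0006 len 3
```

```bash
python3 nudge.py '0 0 0 0 0 0;0 0 0 0 0 0;0 0 0 0 0 0;0 0 -30 0 0 0;0 0 -45 0 0 0;0 0 -20 0 0 0;0 0 0 0 0 0' 22; python3 -c "
from h import *
go(527.5,237.2,102,0.613,6)"
```

```text
clock: 26.1
tcp_pos: [516.1, 266.9, 106.3]
eef_rot: [-3.139, -0.004, -0.171]
contact_force: [0.2, -0.1, -0.3]
width: 22.0
grip_force: 0.0
n 6 row: [1.1 5.3 0.7] 0 0 -0.1307 len 5
```

```bash
python3 nudge.py '1.1 5.3 0.7 0 0 -0.1307;1.1 5.3 0.7 0 0 -0.1307;1.1 5.3 0.7 0 0 -0.1307;1.1 5.3 0.7 0 0 -0.1307;1.1 5.3 0.7 0 0 -0.1307;1.1 5.3 0.7 0 0 -0.1307;0 0 0 0 0 0;0 0 0 0 0 0' 0 30
python3 - <<'E'
from h import *
c=grab("wrist")
h=cv2.cvtColor(c[0],cv2.COLOR_RGB2HSV)
for n,b in [("b",x) for x in blobs(cv2.inRange(h,(98,80,40),(125,255,255)),1)]+[("y",x) for x in blobs(cv2.inRange(h,(18,100,80),(32,255,255)),3)]:
    if b[:,0,1].min()<300:
      for q in cv2.approxPolyDP(b,3,True)[:,0]: print(n,q,onz(c,q,0)[:2].round(1),onz(c,q,65)[:2].round(1))
go(527.5,237.2,10,0.613,1)
E
```

```text
clock: 26.9
tcp_pos: [525.6, 236.7, 97.7]
eef_rot: [-3.141, 0.001, 0.609]
contact_force: [-0.4, -0.5, -0.3]
width: 0.5
grip_force: 0.0
b [229 287] [457.7 271.4] [489.9 273.6]
b [233 294] [454.7 266.2] [487.7 269.7]
b [242 289] [461.7 263. ] [492.9 267.3]
b [327 205] [545.9 248.3] [556.5 256.2]
b [420 293] [531.7 157.4] [545.7 187.6]
b [425 290] [535.5 156. ] [548.6 186.5]
b [407 257] [547.7 181.8] [557.8 206. ]
b [327 178] [560.7 258.7] [567.6 264. ]
b [245 259] [482.1 273.1] [508.3 274.9]
y [187 191] [500.6 329.8] [522.2 317.6]
y [196 197] [500.5 322.9] [522.2 312.4]
y [220 183] [517.7 314.6] [535.1 306.2]
y [319  78] [608.1 297.9] [603.4 293.6]
y [417 183] [592.  208.2] [591.2 225.9]
y [440 198] [592.9 189.4] [591.9 211.7]
y [447 193] [598.1 187.7] [595.8 210.5]
y [318  48] [621.7 308.1] [613.6 301.3]
n 1 row: [ 1.8  0.8 87.9] 0 0 -0.0037 len 88
```

```bash
python3 nudge.py '0 0 35 0 0 0;0 0 32 0 0 0;0 0 13 0 0 0;0 0 5 0 0 0;0 0 2 0 0 0;0 0 0 0 0 0;4 0 0 0 0 0;6 -0.3 0 0 0 0;8 -0.3 0 0 0 0;8 -0.3 0 0 0 0;8 -0.3 0 0 0 0;8 -0.3 0 0 0 0;8 -0.3 0 0 0 0;7 -0.3 0 0 0 0;3 0 0 0 0 0;0 0 0 0 0 0'; python3 -c "
from h import *
go(580.9,278.4,10,0.613,1)"
```

```text
clock: 28.55
tcp_pos: [573.9, 273.3, 11.3]
eef_rot: [-3.141, 0.0, 0.613]
contact_force: [-1.4, -0.6, 0.7]
width: 0.5
grip_force: 1.2
n 1 row: [ 8.7 -0.2  1.3] 0 0 0.0003 len 9
```

```bash
python3 nudge.py '3 0 0 0 0 0;2 0 0 0 0 0;2 0 0 0 0 0;0 0 0 0 0 0'; python3 nudge.py '1 0 0 0 0 0;1 0 0 0 0 0;0 0 0 0 0 0';python3 nudge.py '1 0 0 0 0 0;0.5 0 0 0 0 0;0 0 0 0 0 0'
```

```text
clock: 28.95
tcp_pos: [579.1, 276.9, 11.4]
eef_rot: [-3.141, 0.001, 0.613]
contact_force: [-5.4, -3.3, 2.8]
width: 0.4
grip_force: 3.9
clock: 29.25
tcp_pos: [579.5, 277.3, 11.3]
eef_rot: [-3.141, 0.005, 0.613]
contact_force: [-19.3, -10.1, 10.6]
width: 0.3
grip_force: 10.9
clock: 29.55
tcp_pos: [579.7, 277.5, 11.2]
eef_rot: [-3.141, 0.008, 0.613]
contact_force: [-29.6, -17.1, 17.8]
width: 0.8
grip_force: 16.8
```

```bash
python3 nudge.py '-6 0 0 0 0 0;-15 0 0 0 0 0;-10 0 -20 0 0 0;-10 0 -45 0 0 0;-5 0 -45 0 0 0;0 0 -40 0 0 0;0 0 0 0 0 0;0 0 0 0 0 0'
python3 - <<'E'
from h import *
c=grab("wrist"); np.savez("w11.npz",*c)
h=cv2.cvtColor(c[0],cv2.COLOR_RGB2HSV)
for n,z,b in [("b",65,x) for x in blobs(cv2.inRange(h,(98,80,40),(125,255,255)),1)]+[("y",70,x) for x in blobs(cv2.inRange(h,(18,100,80),(32,255,255)),3)]:
    if b[:,0,1].min()<300:
      for q in cv2.approxPolyDP(b,2,True)[:,0]: print(n,q,onz(c,q,z)[:2].round(1))
# colour bands across each leg (outward normals) at several distances from the corner, at about top height
O=np.array([607.3,297.0]); 
for s,a in(("L",170.2),("R",-99.8)):
    u=np.array([np.cos(np.radians(a)),np.sin(np.radians(a))]); v=np.radians(a-90 if s=="L" else a+90); nn=np.array([np.cos(v),np.sin(v)])
    for d in(12,40,70):
        row=""
        for t in np.arange(-12,12,.5):
            p=O+u*d+nn*t; q=proj(c,[*p,67]); hh,ss,vv=cv2.cvtColor(cv2.getRectSubPix(c[0],(1,1),tuple(map(float,q))),cv2.COLOR_RGB2HSV)[0,0]
            row+="y" if 15<hh<35 and ss>100 else "b" if 95<hh<128 and ss>110 else "k" if vv<95 else "."
        print(s,d,row)
E
```

```text
clock: 30.35
tcp_pos: [545.1, 252.8, 162.3]
eef_rot: [3.141, -0.002, 0.613]
contact_force: [-0.2, -0.2, -0.8]
width: 0.7
grip_force: 0.0
b [245 207] [533.1 308.7]
b [248 211] [531.9 305.6]
b [254 208] [536.  303.4]
b [328 138] [601.7 289.3]
b [399 217] [587.  220.3]
b [403 215] [589.6 218.9]
b [328 128] [606.7 292.8]
y [226 212] [524.4 317. ]
y [230 216] [523.6 313.4]
y [324 122] [608.2 297. ]
y [415 217] [593.5 213.1]
y [420 213] [597.5 212.1]
y [324 111] [613.5 300.8]
L 12 ........bbbbbbbbbbb......yyyyyyyyyyyyk..........
L 40 ...........bbbbbbbbbb.....yyyyyyyyyyykk.........
L 70 .............bbbbbbbbbb...yyyyyyyyyyykk.........
R 12 ...............bbbbbbbbb..yyyyyyyyyykk..........
R 40 .............bbbbbbbbb...yyyyyyyyyyyk..........k
R 70 ..........bbbbbbbbbb.....yyyyyyyyyyyk..........k
```

Blue stalled about 2° clockwise. There is a gap of about 3 mm at the corner on the left leg and about 2.5 mm at the end of the right leg. I'll square it by pressing the right leg outwards near its end, then the left leg, then the corner.

```bash
python3 nudge.py '14 14 0 0 0 0;0 0 45 0 0 0;0 0 45 0 0 0;0 0 35 0 0 0;0 0 18 0 0 0;0 0 6 0 0 0;0 0 2 0 0 0;0 0 0 0 0 0;3 3 0 0 0 0;2.5 2.5 0 0 0 0;1 1 0 0 0 0;0 0 0 0 0 0';  python3 nudge.py '1 1 0 0 0 0;0.7 0.7 0 0 0 0;0 0 0 0 0 0'; python3 nudge.py '0.7 0.7 0 0 0 0;0.7 0.7 0 0 0 0;0 0 0 0 0 0'
```

```text
clock: 31.6
tcp_pos: [573.7, 247.6, 10.8]
eef_rot: [3.141, -0.001, 0.613]
contact_force: [-0.2, 0.6, 1.4]
width: 0.5
grip_force: 0.0
clock: 31.9
tcp_pos: [575.3, 247.4, 10.5]
eef_rot: [-3.141, 0.001, 0.613]
contact_force: [-5.6, 0.4, 3.8]
width: 0.5
grip_force: 2.9
clock: 32.2
tcp_pos: [575.7, 247.3, 10.5]
eef_rot: [-3.139, 0.004, 0.613]
contact_force: [-22.4, 1.0, 11.4]
width: 0.1
grip_force: 11.3
```

```bash
python3 nudge.py '-6 -6 0 0 0 0;0 -11 0 0 0 0;4 -11 0 0 0 0;4 0 0 0 0 0;0 0 0 0 0 0;3 -3 0 0 0 0;3 -3 0 0 0 0;1 -1 0 0 0 0;0 0 0 0 0 0';  python3 nudge.py '1 -1 0 0 0 0;1 -1 0 0 0 0;0 0 0 0 0 0'; python3 nudge.py '1 -1 0 0 0 0;0.7 -0.7 0 0 0 0;0 0 0 0 0 0'
```

```text
clock: 33.1
tcp_pos: [564.9, 280.7, 10.4]
eef_rot: [3.141, 0.0, 0.613]
contact_force: [0.3, -2.7, -0.0]
width: 0.2
grip_force: 0.8
clock: 33.4
tcp_pos: [565.2, 281.7, 10.3]
eef_rot: [3.139, 0.003, 0.613]
contact_force: [-1.5, -18.0, 4.3]
width: 0.6
grip_force: 8.8
clock: 33.7
tcp_pos: [565.3, 282.0, 10.3]
eef_rot: [3.137, 0.006, 0.612]
contact_force: [-8.2, -37.8, 11.9]
width: 0.5
grip_force: 19.0
```

```bash
python3 nudge.py '-8 8 0 0 0 0;0 4.8 0 0 0 0;5 0 0 0 0 0;5 0 0 0 0 0;0 0 0 0 0 0'; python3 nudge.py '3 0 0 0 0 0;2 0 0 0 0 0;1.5 0 0 0 0 0;0 0 0 0 0 0';  python3 nudge.py '1.5 0 0 0 0 0;1 0 0 0 0 0;0 0 0 0 0 0'
```

```text
clock: 34.2
tcp_pos: [575.3, 277.3, 10.5]
eef_rot: [-3.141, -0.0, 0.614]
contact_force: [-0.5, -1.2, -0.0]
width: 0.3
grip_force: 0.0
clock: 34.6
tcp_pos: [579.0, 279.2, 9.9]
eef_rot: [3.141, 0.004, 0.613]
contact_force: [-11.4, -12.6, 4.9]
width: 0.4
grip_force: 7.3
clock: 34.9
tcp_pos: [579.9, 279.2, 9.6]
eef_rot: [3.141, 0.008, 0.613]
contact_force: [-21.6, -25.9, 11.4]
width: 0.5
grip_force: 14.7
```

```bash
python3 nudge.py '-6 0 0 0 0 0;-15 0 0 0 0 0;-10 0 -20 0 0 0;-10 0 -45 0 0 0;-5 0 -45 0 0 0;0 0 -40 0 0 0;0 0 0 0 0 0;0 0 0 0 0 0'
cat > chk.py <<'E'
from h import *
c=grab("wrist"); np.savez("w12.npz",*c)
h=cv2.cvtColor(c[0],cv2.COLOR_RGB2HSV)
for n,z,b in [("b",65,x) for x in blobs(cv2.inRange(h,(98,80,40),(125,255,255)),1)]+[("y",70,x) for x in blobs(cv2.inRange(h,(18,100,80),(32,255,255)),3)]:
    if b[:,0,1].min()<300:
      for q in cv2.approxPolyDP(b,2,True)[:,0]: print(n,q,onz(c,q,z)[:2].round(1))
O=np.array([607.3,297.0]); 
for s,a in(("L",170.2),("R",-99.8)):
    u=np.array([np.cos(np.radians(a)),np.sin(np.radians(a))]); v=np.radians(a-90 if s=="L" else a+90); nn=np.array([np.cos(v),np.sin(v)])
    for d in(12,25,40,55,70):
        row=""
        for t in np.arange(-12,12,.5):
            p=O+u*d+nn*t; q=proj(c,[*p,67]); hh,ss,vv=map(int,cv2.cvtColor(cv2.getRectSubPix(c[0],(1,1),tuple(map(float,q))),cv2.COLOR_RGB2HSV)[0,0])
            row+="y" if 15<hh<35 and ss>100 else "b" if 95<hh<128 and ss>110 else "k" if vv<95 else "."
        print(s,d,row)
E
python3 chk.py
```

```text
clock: 35.7
tcp_pos: [544.8, 255.6, 161.2]
eef_rot: [3.141, -0.002, 0.613]
contact_force: [0.4, 0.5, -0.3]
width: 0.3
grip_force: 0.0
b [247 207] [533.7 310.3]
b [252 211] [533.4 306.2]
b [327 135] [602.4 293.7]
b [402 212] [590.6 223.8]
b [406 209] [593.7 222.9]
b [327 125] [607.4 297.2]
y [229 214] [524.4 317.3]
y [235 218] [524.3 312.7]
y [328 124] [608.2 297.1]
y [419 219] [593.6 213.2]
y [424 215] [597.6 212.2]
y [328 113] [613.6 300.8]
L 12 ................bbbbbbbbb.yyyyyyyyyyyk..........
L 25 .................bbbbbbbb.yyyyyyyyyyyk..........
L 40 .................bbbbbbbbb.yyyyyyyyyykk.........
L 55 .................bbbbbbbbbyyyyyyyyyyykk.........
L 70 .................bbbbbbbbb.yyyyyyyyyy.k.........
R 12 ................bbbbbbbbb.yyyyyyyyyyyk..........
R 25 ................bbbbbbbbb.yyyyyyyyyyyk.........k
R 40 ................bbbbbbbbbyyyyyyyyyyykk.........k
R 55 ................bbbbbbbb.yyyyyyyyyyyk..........k
R 70 ................bbbbbbbbkyyyyyyyyyyyk..........k
```

Run:
```python
from h import *
s=grab("scene"); o=cv2.imread("pics/scene0.png")[:,:,::-1]; d=np.abs(s[0].astype(int)-o).mean(2)
for n,p in(("brown",(624,124,40)),("beaker",(415,325,40)),("timer",(372,378,10)),("petri",(760,-45,8)),("strip",(800,60,9))):
    u,v=proj(s,p).astype(int); print(n,(u,v),d[v-12:v+13,u-10:u+11].mean().round(1))
h=cv2.cvtColor(s[0],cv2.COLOR_RGB2HSV)
for z in (112,): print("cap expected",proj(s,(419,-20,108)))
for b in blobs(cv2.inRange(h,(98,110,50),(125,255,255)),4): print(cv2.contourArea(b),b[:,0].mean(0).round())
```

```text
brown (np.int64(316), np.int64(203)) 14.2
beaker (np.int64(189), np.int64(197)) 18.7
timer (np.int64(163), np.int64(202)) 16.8
petri (np.int64(411), np.int64(226)) 36.3
strip (np.int64(390), np.int64(191)) 16.1
cap expected [282.6947779  274.60636141]
792.0 [259. 178.]
131.0 [283. 276.]
3.5 [397. 190.]
```

```bash
python3 -c "
from rig import arm
print(arm.sign_off())"
```

```text
the job is handed in; nothing more can be done
None
```

The yellow shield is home in the storage corner and the blue one home inside it, both legs flat by camera check; the white bottle stands upright clear of them, no bystander appears to have moved, and the job was handed in at about 36 s, but I viewed 11 pictures against the limit of 10.

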